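# Tare the analytical balance with its touch-free sensor

## Task

A beaker stands on the analytical balance and its weight must be tared off. Gently push the draught shield's sliding top cover fully shut by its bar; then point at the right-hand touch-free sensor of the control terminal (right as the robot reads the display), keeping the fingertips 2 to 4 cm above it for three seconds without touching the terminal, and afterwards draw the hand well away, at least 15 cm. Do not point at the left-hand sensor, do not pick anything up, and leave the beaker, the bottle and the flask where they stand.

Things in the scene. Friction and masses are not known exactly. Their poses are not given: they have to be found in the camera images.
- balance: Fixed analytical balance, 270 deep (x) x 200 wide (y) x 232 mm high without its cover: pale base, 178 x 188 mm glass weighing chamber at the front, pale housing at the back. Origin at the centre of its underside on the bench, x to its back (away from the robot), z up; yaw within 0.3 rad. The round pan's centre is 40 mm in front of the origin (x = -40 mm), its top 72 mm above the bench.
- cover (a joint): How far the glass top cover (178 x 184 x 4 mm, top face 237 mm above the bench) is open, m: 0 is fully shut, up to 0.12 when slid backwards along the balance's +x. It stays where it is left; about 1.2 N of sliding friction plus damping of 6 N per m/s, hard stop at 0.
- cover_bar (a point): Centre of the top edge of the grey upright bar on the cover, 259 mm above the bench; moves with the cover. The bar is 12 mm thick (balance x), 70 mm long (balance y) and 22 mm tall above the cover's top face, which is flat and free for over 120 mm behind the bar and 30 mm in front of it. Axes as the balance's: pushing its back face along this point's -x shuts the cover.
- terminal: Fixed wireless control terminal, 100 deep (x) x 186 wide (y) mm, a sloping pale desk panel with a dark display in the middle and a row of keys along its low front edge (toward the robot); 29 mm high in front, 53 mm at the sensors. Origin at the centre of its underside on the bench, x to its high back edge, y to the left as read, z up; yaw within 0.5 rad. Stands to the left or to the right of the balance. Must not be touched.
- sensor_right (a point): Top centre of the right-hand touch-free sensor, which tares: a black window on a round grey boss 29 mm across beside the display, 25 mm behind and 75 mm to the right of the terminal's centre (terminal x = +25, y = -75 mm), 53 mm above the bench. It faces up and sees what is centred above it, so point with the fingers closed together, directly overhead.
- sensor_left (a point): Top centre of the left-hand touch-free sensor, of the same shape, 150 mm to the left of the other one (terminal y = +75 mm), 53 mm above the bench. It opens the doors and reacts at once to fingertips within about 6 cm above it.
- beaker: Loose small glass beaker on the pan inside the chamber, 42 mm across and 55 mm high, its rim 127 mm above the bench. Origin at the centre of its underside.
- amber_bottle: Loose amber glass bottle with a black cap, 52 mm across and 115 mm high, standing behind the terminal. Origin at the centre of its underside.
- flask: Loose stoppered volumetric flask, 50 mm across and 114 mm high, standing behind the terminal. Origin at the centre of its underside.
Things that resemble listed ones, but are neither listed nor needed, are in the scene too. Leave any brown or turquoise look-alike of the terminal alone.

How it is judged:
By the outcome, as a careful person would: the job done as asked, in the order asked, and still so for the second after the job is handed in, with the robot touching nothing.
It also fails if it takes over 51 s, if anything falls off the work surface, if the arm or the gripper's body presses on something with over 40 N, if the wrist force passes 120 N, or if a joint passes its speed limit or range.

## Robot

A 7-joint arm with a two-finger parallel gripper is mounted at the origin on the work surface. World frame = base frame: x ahead of the robot, y to its left, z up, the work surface at z = 0. Lengths are in m, angles in rad, forces in N, time in s.
With the tool pointing down it reaches from about 0.4 to 0.85 m from the base axis. Payload 10.4 kg.
Tool frame: the origin (TCP) lies midway between the tips of the shut fingers; the grasp point (between the pads) lies 19 mm behind it (robot.tcp_to_grasp is the distance from the TCP to the grasp point, in m); y points along the fingers, z is the direction in which the jaws open and shut, and the axes are right-handed (so a half turn about y gives the same grasp; the last joint's range is limited). The gripper opens to 87 mm and grips with 3 to 60 N. Pads are 19 mm wide; open, the fingers measure 117 mm over their backs; the gripper's body (75 mm by 190 mm) begins 51 mm behind the grasp point.
Start: joints at [1.211, 0.332, -0.065, 1.46, 0.022, 1.35, -0.088], TCP at [0.207, -0.59, 0.223] pointing down, gripper open.
Joint ranges: [-2.6, 2.6], [-0.5, 2.12], [-1.47, 1.34], [0.16, 2.42], [-1.27, 4.41], [0.06, 2.06], [-2.6, 2.6]. Speed limits (rad/s): [2.22, 2.22, 2.79, 2.79, 3.14, 3.14, 3.14].

## Interface

Orientations are given as a unit quaternion [w, x, y, z].
In Python, from station import robot, vision, finish_job gives the robot as it stands. The module is installed in compiled form; this text tells all that it offers.
- The arm moves only by the tool send_rows, never from a script. Its argument "increments" is one flat list of numbers, 5 for each row, row after row: the shift along the tool's x, y, z in cm, then the turn about the tool's y in units of 5 degrees (1.0 is 5 degrees), then the closure in counts, from 0 (fully open) to 255 (shut). In form: [tx, ty, tz, twist, jaw, tx, ty, tz, twist, jaw, ...]. A call has 1 to 12 rows; each row shifts and turns the commanded pose from where the row before left it, along the tool's axes as they then stand; what a row does not reach is not made up. A row lasts 1/12 s, in which the tool goes at most 41.7 mm and 7.16 degrees, less where a joint would pass 70% of its speed; a pose out of reach is approached as far as the arm can. A call with a gripper value outside its range is refused whole. The fingers move at their own pace and stop on an object; "squeeze" is the grip in N (left out, the last holds). Time passes only in rows, so rows that do not move let the fingers close. It gives the time, the measured TCP pose, the force and the opening at its end, in the units of the state.
- robot.sense(): the state, without advancing time (a new reading comes with each control period).
- vision.camera(name): name is "scene" or "side" or "wrist"; returns a dict with "image" (420x560x3 uint8, blue, green, red), "vertical_fov" (degrees; the focal length in pixels is half the picture's height over the tangent of half this angle, whatever the lens; pixels are square), "cx", "cy" (the principal point, pixels), "k1" (the pictures are not rectified: a ray, as slopes to the right and down, at radius r is drawn at 1 + k1 r^2 times it, then the intrinsics apply), "rvec" (rotation vector, rad) and "tvec" (3), from world to camera coordinates, as OpenCV has them; the wrist camera has in their place "mount" (4x4, takes a point from camera to tool coordinates, whose origin is the TCP and whose axes are the tool frame's). Camera axes: x right, y down, z forward; pixel columns grow to the right and rows downward; lengths in m; the calibration is good to about 2 mm. A picture is of the moment at which its call begins: read the wrist's pose just before it. There is no depth.
- finish_job(): hands the job in, once; it reports no verdict.
The state is a dict: "time": time; "joints": joint angles; "joint_velocities": joint speeds; "tau": joint torques, N m; "eef_pos": TCP position; "tcp_rot": TCP orientation; "contact_force": force on the tool from outside, world axes, zero at the start; "torque": the same for the moment, N m; "width": opening from 0.0 (shut) to 1.0 (fully open).
Only numpy, scipy, OpenCV 4.12 (cv2) and the standard library are available. Lean on these libraries where they do the work, as an engineer would, in place of code of your own. Each camera call takes 0.05 s, during which the arm holds its last target.

## Working session

There is one attempt and no reset: what is moved stays moved. The work goes in short steps, Python scripts to look and compute and a tool call to move; the robot and the scene stay as the last step left them, time stands still between calls to the robot, and variables do not carry over. Pictures are saved under pics/ and viewed, and the job is handed in when it is done.

Besides the shell and the picture viewer there is one more tool, called after "Request:" in YAML: its name, and indented under it one key for each argument. send_rows: Moves the arm, as the interface text tells. Its arguments: {"type":"object","properties":{"increments":{"type":"array"},"squeeze":{"type":"number"}},"required":["increments"]}

```bash
mkdir -p pics
cat > h.py <<'E'
import numpy as np, cv2
from station import robot, vision
def K(c):
    f=210/np.tan(np.radians(c["vertical_fov"])/2)
    return f
E
python3 - <<'E'
from h import *
s=robot.sense(); print({k:np.round(v,4).tolist() for k,v in s.items()})
for n in ["scene","side","wrist"]:
    c=vision.camera(n); cv2.imwrite(f"pics/{n}0.png",c["image"])
    print(n,{k:np.round(v,4).tolist() for k,v in c.items() if k!="image"})
E
```

```text
{'time': 0.0, 'joints': [1.2114, 0.3329, -0.0647, 1.461, 0.0216, 1.3499, -0.0885], 'joint_velocities': [-0.0004, -0.0008, -0.0001, -0.0018, 0.0027, 0.0011, 0.0005], 'tau': [0.0001, -62.3236, 0.0249, -38.9895, -0.0612, 0.0396, 0.0001], 'eef_pos': [0.2064, -0.5895, 0.2217], 'tcp_rot': [0.1184, -0.1186, 0.6976, -0.6966], 'contact_force': [-0.2801, -0.7123, -0.303], 'torque': [0.0342, 0.011, 0.0077], 'width': 1.0}
scene {'vertical_fov': 46.4449, 'cx': 270.4004, 'cy': 217.1871, 'k1': -0.0199, 'rvec': [1.7789, 2.0896, -0.5584], 'tvec': [0.0905, -0.3526, 1.6313]}
side {'vertical_fov': 55.3343, 'cx': 280.7732, 'cy': 210.2896, 'k1': -0.0269, 'rvec': [2.8263, -0.2949, 0.0373], 'tvec': [-0.5335, 0.1412, 1.2439]}
wrist {'vertical_fov': 59.9238, 'cx': 280.4527, 'cy': 208.9704, 'k1': 0.0067, 'mount': [[0.0003, 0.9616, 0.2745, -0.0761], [0.0001, -0.2745, 0.9616, -0.1613], [1.0, -0.0003, -0.0002, 0.001], [0.0, 0.0, 0.0, 1.0]]}
```

View pics/scene0.png

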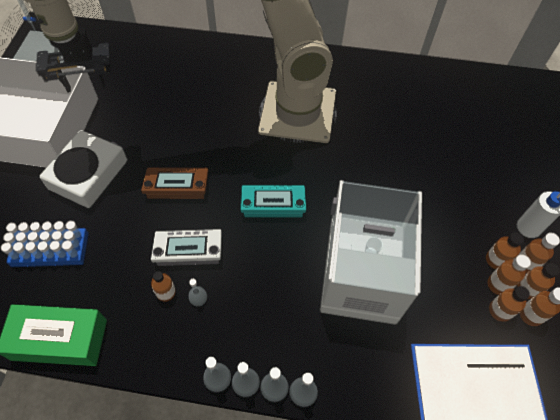

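View pics/side0.png

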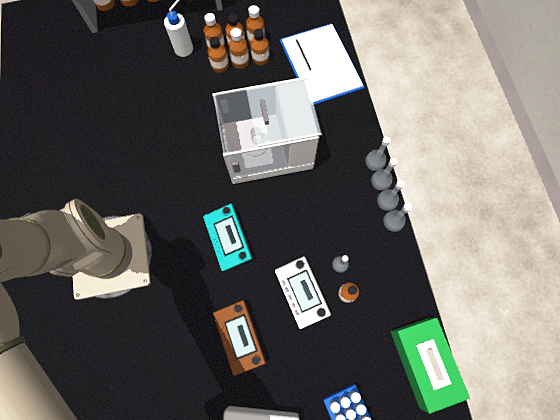

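View pics/wrist0.png

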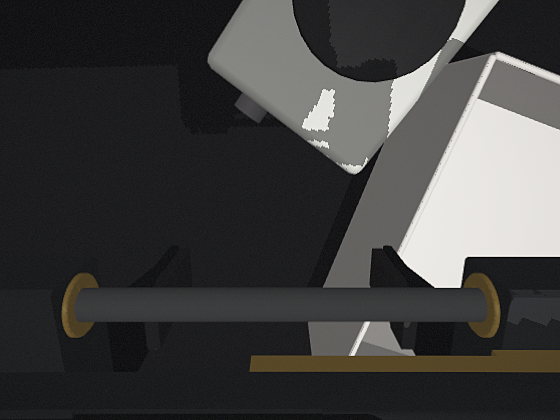

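Run:
```python
import cv2
a=cv2.imread("pics/scene0.png");b=cv2.imread("pics/side0.png")
cv2.imwrite("pics/s_bal.png",cv2.resize(a[170:330,310:440],None,fx=4.5*0.8,fy=3.6,interpolation=cv2.INTER_CUBIC))
cv2.imwrite("pics/s_ter.png",cv2.resize(a[220:310,140:235],None,fx=6,fy=6,interpolation=cv2.INTER_CUBIC))
cv2.imwrite("pics/d_bal.png",cv2.resize(b[70:190,205:330],None,fx=5,fy=5,interpolation=cv2.INTER_CUBIC))
cv2.imwrite("pics/d_ter.png",cv2.resize(b[245:340,265:365],None,fx=6,fy=6,interpolation=cv2.INTER_CUBIC))
```

```text
(no output)
```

View pics/s_bal.png

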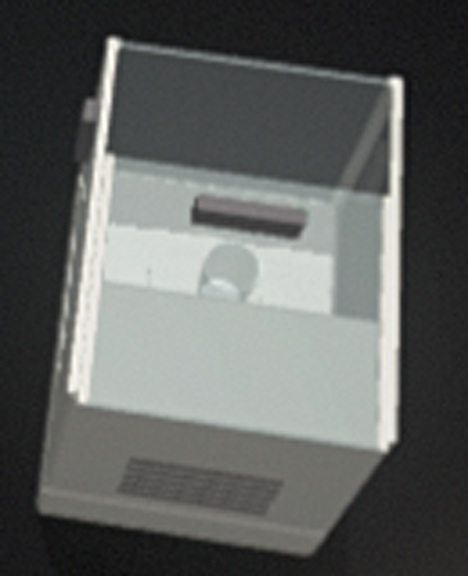

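View pics/s_ter.png

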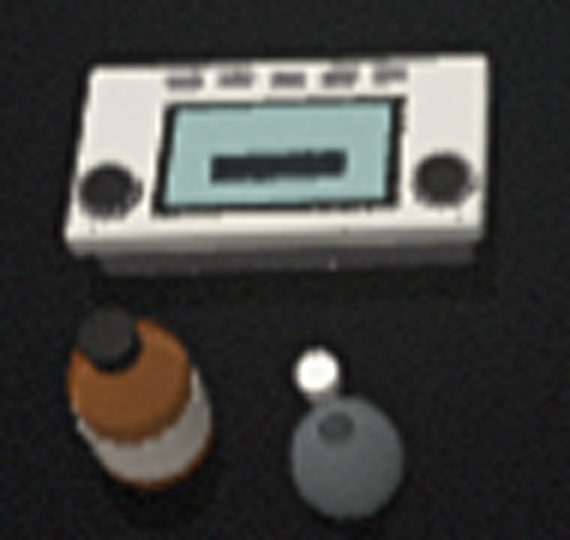

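View pics/d_bal.png

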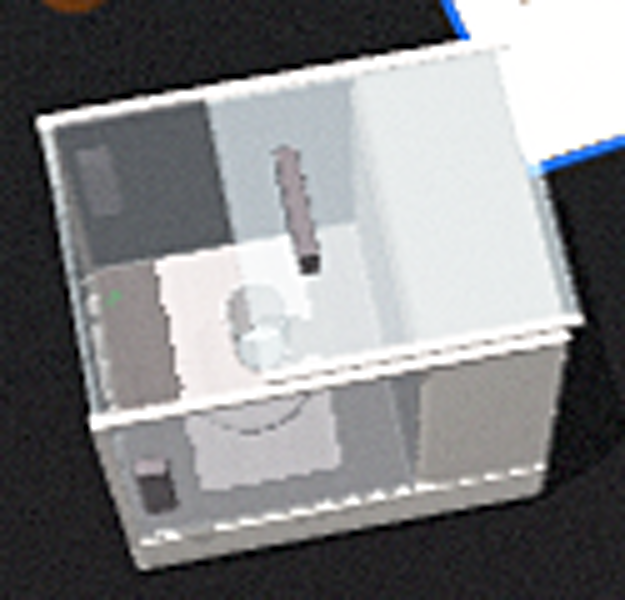

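View pics/d_ter.png

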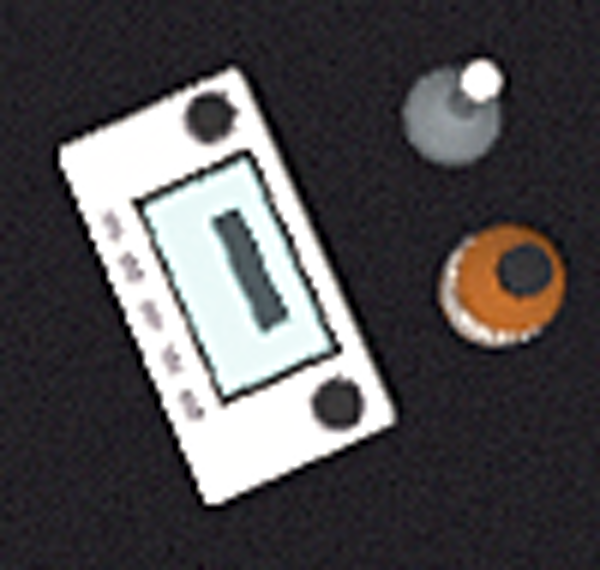

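```bash
cat >> h.py <<'E'
from scipy.optimize import least_squares
import pickle
def ray(c,u,v):
    f=K(c); Km=np.array([[f,0,c["cx"]],[0,f,c["cy"]],[0,0,1]])
    # k1 : distorted = undist*(1+k1 r^2) 
    p=cv2.undistortPoints(np.array([[[u,v]]],float),Km,np.array([c["k1"],0,0,0,0.]))[0,0]
    R=cv2.Rodrigues(np.array(c["rvec"],float))[0]; t=np.array(c["tvec"],float)
    o=-R.T@t; d=R.T@np.array([p[0],p[1],1]); return o,d
def atz(c,u,v,z):
    o,d=ray(c,u,v); return o+d*(z-o[2])/d[2]
def proj(c,P):
    f=K(c); Km=np.array([[f,0,c["cx"]],[0,f,c["cy"]],[0,0,1]])
    return cv2.projectPoints(np.asarray(P,float).reshape(-1,3),np.array(c["rvec"],float),np.array(c["tvec"],float),Km,np.array([c["k1"],0,0,0,0.]))[0].reshape(-1,2)
E
python3 - <<'E'
from h import *
sc=vision.camera("scene"); sd=vision.camera("side")
pickle.dump((sc,sd),open("cams.pkl","wb"))
np.set_printoptions(precision=4,suppress=True)
print("sr",atz(sc,158.2,251.5,.053),atz(sd,321.2,312.2,.053))
print("sl",atz(sc,213.6,249.8,.053),atz(sd,299.9,264.2,.053))
S=lambda x,y:(310+x/3.6,170+y/3.6); D=lambda x,y:(205+x/5,70+y/5)
print("bar c",atz(sc,*S(252,207),.259),atz(sd,*D(298,202),.259))
print("bar ends scene",atz(sc,*S(196,202),.259),atz(sc,*S(308,212),.259))
print("bar ends side",atz(sd,*D(309,255),.259),atz(sd,*D(287,148),.259))
for n,p in dict(fl=(400,80),fr=(112,42),bl=(388,445),br=(78,398)).items(): print("scene top",n,atz(sc,*S(*p),.237))
for n,p in dict(fl=(40,122),fr=(95,422),bl=(505,45),br=(580,322)).items(): print("side top",n,atz(sd,*D(*p),.237))
E
```

```text
sr [ 0.6007 -0.3     0.053 ] [ 0.5993 -0.3034  0.053 ]
sl [ 0.5718 -0.1545  0.053 ] [ 0.5701 -0.1565  0.053 ]
bar c [0.552  0.2492 0.259 ] [0.5527 0.2457 0.259 ]
bar ends scene [0.5541 0.2138 0.259 ] [0.55   0.2844 0.259 ]
bar ends side [0.5522 0.2122 0.259 ] [0.5533 0.2805 0.259 ]
scene top fl [0.4244 0.3473 0.237 ]
scene top fr [0.425  0.1521 0.237 ]
scene top bl [0.6904 0.3418 0.237 ]
scene top br [0.6897 0.1544 0.237 ]
side top fl [0.4203 0.3411 0.237 ]
side top fr [0.4204 0.149  0.237 ]
side top bl [0.6914 0.3355 0.237 ]
side top br [0.6916 0.1529 0.237 ]
```

```bash
cat >> h.py <<'E'
from scipy.spatial.transform import Rotation as Ro
def tool():
    s=robot.sense(); q=s["tcp_rot"]; R=Ro.from_quat([q[1],q[2],q[3],q[0]]).as_matrix(); return s,R
def go(target,yawz=None):
    """cm shift in tool axes to world target; yawz: desired world angle of tool z mod pi"""
    s,R=tool(); d=R.T@(np.array(target)-s["eef_pos"])*100
    print("t",s["time"],"pos",np.round(s["eef_pos"],4),"F",np.round(s["contact_force"],2),"j",np.round(s["joints"],2),"shift cm",np.round(d,2),"zang",np.round(np.degrees(np.arctan2(R[1,2],R[0,2])),2))
E
python3 - <<'E'
from h import *
s,R=tool(); print(np.round(R,4)); go([.2,-.59,.35])
sc,sd=pickle.load(open("cams.pkl","rb"))
D=lambda x,y:(205+x/5,70+y/5);S=lambda x,y:(310+x/3.6,170+y/3.6)
for p in [(207,105),(232,225),(158,262),(183,400)]: print(p,atz(sd,*D(*p),.235))
for p in [(112,160),(330,190)]: print(p,atz(sc,*S(*p),.235))
E
```

```text
[[-9.438e-01 -2.000e-04  3.304e-01]
 [-3.304e-01  6.000e-04 -9.438e-01]
 [ 0.000e+00 -1.000e+00 -6.000e-04]]
t 0.25 pos [ 0.2065 -0.5897  0.2222] F [-0.61 -0.16 -0.35] j [ 1.21  0.33 -0.06  1.46  0.02  1.35 -0.09] shift cm [  0.62 -12.78  -0.2 ] zang -70.7
(207, 105) [0.51572911 0.33337176 0.235     ]
(232, 225) [0.51543213 0.25359692 0.235     ]
(158, 262) [0.47073461 0.23925637 0.235     ]
(183, 400) [0.46944569 0.15293242 0.235     ]
(112, 160) [0.51725924 0.16033078 0.235     ]
(330, 190) [0.51702285 0.3030257  0.235     ]
```

Request:
send_rows:
  increments: [0,-3,0,0.965,255,0,-3,0,0.965,255,0,-3,0,0.965,255,0,-3,0,0.965,255,-2.5,0,-2.5,0,255,-2.5,0,-2.5,0,255,-2.5,0,-2.5,0,255,-2.5,0,-2.5,0,255,-2.5,0,-2.5,0,255,-2.5,0,-2.5,0,255,-2.5,0,-2.5,0,255,-2.5,0,-2.5,0,255]
  squeeze: 5

```text
time: 1.25
eef_pos: [0.4075, -0.3884, 0.3427]
tcp_rot: [-0.0, -0.0, -0.707, 0.707]
contact_force: [0.9, -0.5, -0.5]
width: 0.167
```

```bash
python3 -c "
from h import *
go([.612,.247,.34])"
```

```text
t 1.25 pos [ 0.4075 -0.3884  0.3427] F [ 0.93 -0.52 -0.47] j [ 0.85  0.17 -0.2   1.42  0.03  1.56 -0.92] shift cm [-20.44   0.25 -63.55] zang -90.01
```

Request:
send_rows:
  increments: [-0.85,0,-2.64,0,255,-0.85,0,-2.64,0,255,-0.85,0,-2.64,0,255,-0.85,0,-2.64,0,255,-0.85,0,-2.64,0,255,-0.85,0,-2.64,0,255,-0.85,0,-2.64,0,255,-0.85,0,-2.64,0,255,-0.85,0,-2.64,0,255,-0.85,0,-2.64,0,255,-0.85,0,-2.64,0,255,-0.85,0,-2.64,0,255]

```text
time: 2.25
eef_pos: [0.5087, -0.0718, 0.3426]
tcp_rot: [0.0, -0.0, -0.707, 0.707]
contact_force: [0.3, -0.2, 0.6]
width: 0.008
```

Request:
send_rows:
  increments: [-0.85,0,-2.64,0,255,-0.85,0,-2.64,0,255,-0.85,0,-2.64,0,255,-0.85,0,-2.64,0,255,-0.85,0,-2.64,0,255,-0.85,0,-2.64,0,255,-0.85,0,-2.64,0,255,-0.85,0,-2.64,0,255,-0.85,0,-2.64,0,255,-0.85,0,-2.64,0,255,-0.85,0,-2.64,0,255,-0.85,0,-2.64,0,255]

```text
time: 3.25
eef_pos: [0.611, 0.2448, 0.3423]
tcp_rot: [0.0, -0.0, -0.707, 0.707]
contact_force: [0.1, 0.3, -0.5]
width: 0.001
```

Request:
send_rows:
  increments: [0,0,0,0,255,0,0,0,0,255]

```text
time: 3.42
eef_pos: [0.6102, 0.2455, 0.3416]
tcp_rot: [0.0, -0.002, 0.707, -0.707]
contact_force: [0.6, -0.8, 0.9]
width: 0.009
```

```bash
cat >> h.py <<'E'
def wproj(c,s,R,P):
    M=np.array(c["mount"]); Tw=np.eye(4);Tw[:3,:3]=R;Tw[:3,3]=s["eef_pos"]
    T=np.linalg.inv(Tw@M); f=K(c);Km=np.array([[f,0,c["cx"]],[0,f,c["cy"]],[0,0,1]])
    return cv2.projectPoints(np.asarray(P,float).reshape(-1,3),cv2.Rodrigues(T[:3,:3])[0],T[:3,3],Km,np.array([c["k1"],0,0,0,0.]))[0].reshape(-1,2)
def watz(c,s,R,u,v,z):
    M=np.array(c["mount"]); f=K(c);Km=np.array([[f,0,c["cx"]],[0,f,c["cy"]],[0,0,1]])
    p=cv2.undistortPoints(np.array([[[u,v]]],float),Km,np.array([c["k1"],0,0,0,0.]))[0,0]
    d=R@M[:3,:3]@np.array([p[0],p[1],1]); o=R@M[:3,3]+s["eef_pos"]
    return o+d*(z-o[2])/d[2]
E
python3 -c "
from h import *
go([.605,.247,.247])
s,R=tool(); c=vision.camera('wrist'); im=c['image'].copy(); pickle.dump((c,s,R),open('w1.pkl','wb'))
cv2.imwrite('pics/w1.png',im)
cv2.imwrite('pics/sd1.png',vision.camera('side')['image'])
print(wproj(c,s,R,[[.5525,.247,.259],[.5525,.212,.259],[.5525,.282,.259]]))"
```

```text
t 3.4167 pos [0.6102 0.2455 0.3416] F [ 0.57 -0.79  0.85] j [-0.03  0.45 -0.65  1.12  0.27  1.65 -2.18] shift cm [ 0.5   9.46 -0.15] zang -89.84
[[277.51408896 291.81711553]
 [324.50779622 291.95102203]
 [230.51832609 291.70173251]]
```

View pics/w1.png

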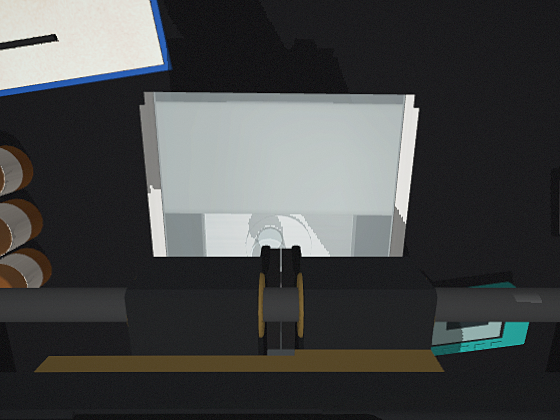

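View pics/sd1.png

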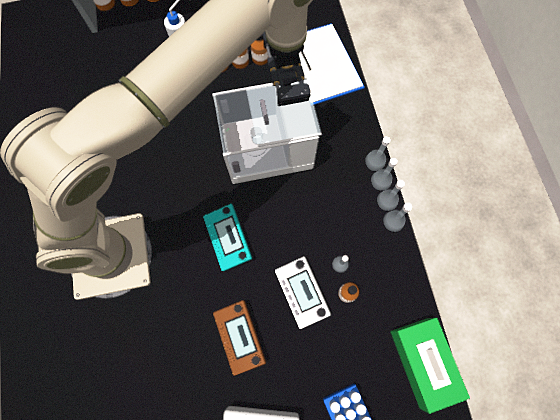

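Request:
send_rows:
  increments: [0,2,0,0,255,0,2,0,0,255,0,2,0,0,255,0,1.5,0,0,255,0,1,0,0,255,0,0.8,0,0,255,0,0,0,0,255,0,0,0,0,255]

```text
time: 4.18
eef_pos: [0.6108, 0.2432, 0.2501]
tcp_rot: [0.0, -0.0, -0.707, 0.707]
contact_force: [0.3, 0.3, 0.7]
width: 0.01
```

```bash
python3 -c "
from h import *
go([.575,.247,.247])
c=vision.camera('side')
cv2.imwrite('pics/sd2.png',cv2.resize(c['image'][70:190,205:330],None,fx=5,fy=5))
c=vision.camera('scene')
cv2.imwrite('pics/sc2.png',cv2.resize(c['image'][170:330,310:440],None,fx=3.6,fy=3.6))"
```

```text
t 4.1833 pos [0.6108 0.2432 0.2501] F [0.35 0.31 0.73] j [ 0.    0.47 -0.65  1.3   0.28  1.47 -2.19] shift cm [ 3.58  0.31 -0.38] zang -90.04
```

View pics/sd2.png

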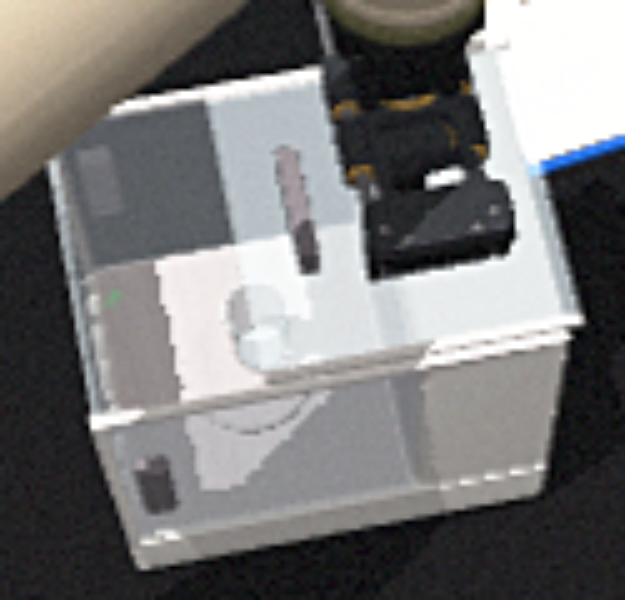

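View pics/sc2.png

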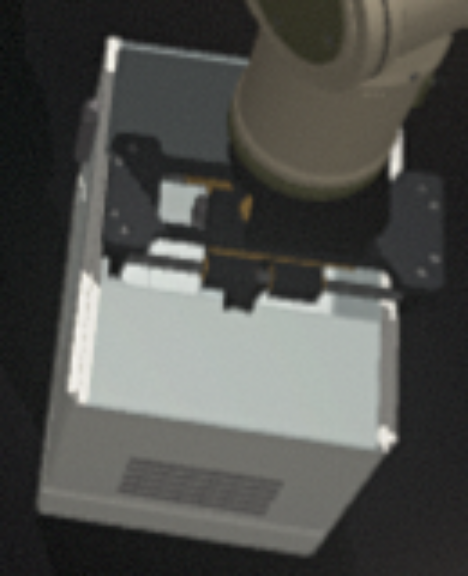

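Request:
send_rows:
  increments: [1,0.3,-0.3,0,255,1,0,0,0,255,0.5,0,0,0,255,0.4,0,0,0,255,0.4,0,0,0,255,0.4,0,0,0,255,0.4,0,0,0,255,0.4,0,0,0,255,0.4,0,0,0,255,0.4,0,0,0,255,0.4,0,0,0,255,0.4,0,0,0,255]

```text
time: 5.28
eef_pos: [0.5493, 0.2467, 0.2467]
tcp_rot: [0.0, 0.0, 0.707, -0.707]
contact_force: [1.9, -0.2, 0.8]
width: 0.003
```

Request:
send_rows:
  increments: [0.5,0,0,0,255,0.5,0,0,0,255,0.5,0,0,0,255,0.5,0,0,0,255,0.5,0,0,0,255,0.5,0,0,0,255]

```text
time: 5.78
eef_pos: [0.519, 0.2468, 0.2465]
tcp_rot: [-0.0, 0.0, -0.707, 0.707]
contact_force: [1.0, 0.2, -0.1]
width: 0.003
```

```bash
python3 -c "
from h import *
go([.475,.247,.247])
c=vision.camera('side')
cv2.imwrite('pics/sd3.png',cv2.resize(c['image'][70:190,205:330],None,fx=5,fy=5))"
```

```text
t 5.7833 pos [0.519  0.2468 0.2465] F [ 1.03  0.22 -0.15] j [ 0.06  0.28 -0.7   1.53  0.18  1.39 -2.23] shift cm [ 4.4  -0.05 -0.02] zang -89.99
```

View pics/sd3.png

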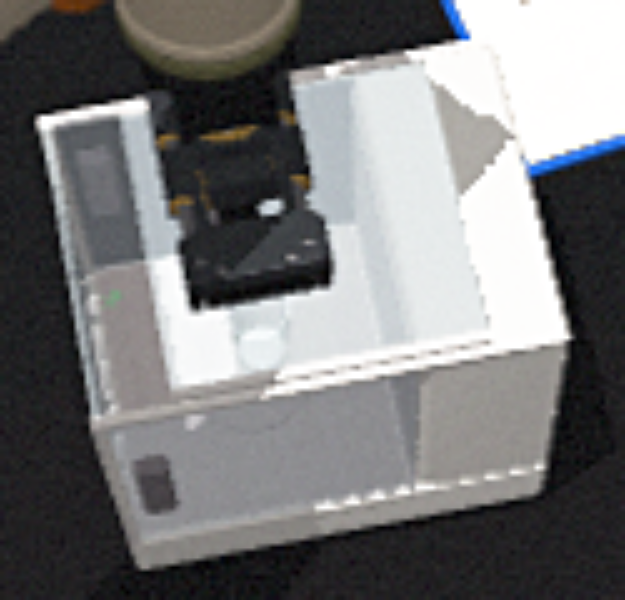

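Request:
send_rows:
  increments: [0.4,0,0,0,255,0.4,0,0,0,255,0.4,0,0,0,255,0.4,0,0,0,255,0.4,0,0,0,255,0.4,0,0,0,255,0.3,0,0,0,255,0.3,0,0,0,255,0.3,0,0,0,255,0.3,0,0,0,255]

```text
time: 6.67
eef_pos: [0.4833, 0.2467, 0.2465]
tcp_rot: [-0.0, -0.0, 0.707, -0.707]
contact_force: [0.8, 0.8, -1.1]
width: 0.003
```

Request:
send_rows:
  increments: [0.15,0,0,0,255,0.15,0,0,0,255,0.1,0,0,0,255]

```text
time: 6.92
eef_pos: [0.4795, 0.2467, 0.2465]
tcp_rot: [-0.0, -0.0, -0.707, 0.707]
contact_force: [1.5, 1.2, 0.1]
width: 0.007
```

Request:
send_rows:
  increments: [0.1,0,0,0,255,0.1,0,0,0,255]

```text
time: 7.08
eef_pos: [0.4776, 0.2467, 0.2465]
tcp_rot: [0.0, -0.0, -0.707, 0.707]
contact_force: [2.1, 0.4, -0.7]
width: 0.006
```

Request:
send_rows:
  increments: [0.1,0,0,0,255,0.1,0,0,0,255]

```text
time: 7.25
eef_pos: [0.4756, 0.2467, 0.2465]
tcp_rot: [-0.0, 0.0, 0.707, -0.707]
contact_force: [0.8, 1.5, -0.0]
width: 0.006
```

Request:
send_rows:
  increments: [0.1,0,0,0,255,0.1,0,0,0,255]

```text
time: 7.42
eef_pos: [0.4748, 0.2467, 0.2466]
tcp_rot: [0.001, 0.001, 0.707, -0.707]
contact_force: [12.1, 3.8, -5.4]
width: 0.003
```

Request:
send_rows:
  increments: [0.1,0,0,0,255,0.05,0,0,0,255]

```text
time: 7.58
eef_pos: [0.4748, 0.2466, 0.2467]
tcp_rot: [0.001, 0.002, 0.708, -0.706]
contact_force: [16.7, 5.4, -8.3]
width: 0.008
```

Request:
send_rows:
  increments: [0.1,0,0,0,255,0.05,0,0,0,255]

```text
time: 7.75
eef_pos: [0.4747, 0.2466, 0.2468]
tcp_rot: [0.002, 0.004, 0.708, -0.706]
contact_force: [25.0, 5.8, -13.0]
width: 0.008
```

```bash
python3 -c "
from h import *
go([.475,.247,.247])
c=vision.camera('side')
cv2.imwrite('pics/sd4.png',cv2.resize(c['image'][70:190,205:330],None,fx=5,fy=5))"
```

```text
t 7.75 pos [0.4747 0.2466 0.2468] F [ 25.01   5.83 -13.04] j [ 0.08  0.18 -0.72  1.64  0.12  1.36 -2.23] shift cm [-0.03 -0.02 -0.04] zang -90.13
```

View pics/sd4.png

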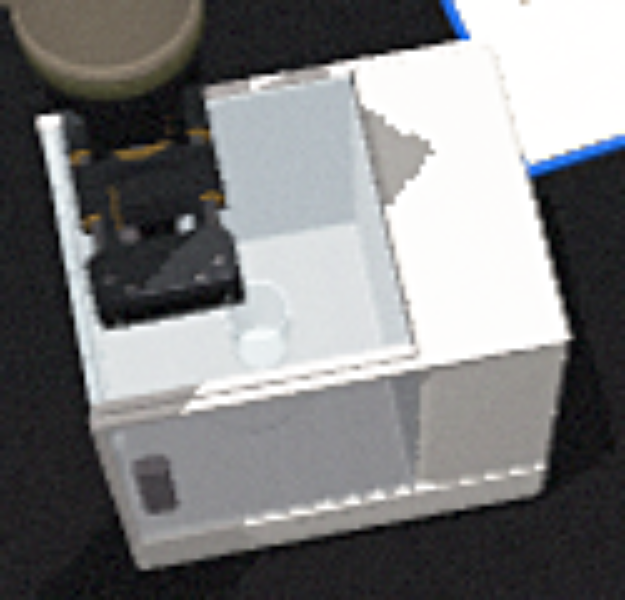

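Request:
send_rows:
  increments: [-0.3,0,0,0,255,-0.5,0,0,0,255,-0.8,0,0,0,255,-1,0,0,0,255,0,-2,0,0,255,0,-2,0,0,255,0,-2,0,0,255,0,-2,0,0,255]

```text
time: 8.47
eef_pos: [0.4971, 0.2465, 0.3272]
tcp_rot: [0.0, 0.0, -0.707, 0.707]
contact_force: [-1.0, -0.1, 0.9]
width: 0.003
```

```bash
python3 -c "
from h import *
go([.60,-.3017,.30])"
```

```text
t 8.4667 pos [0.4971 0.2465 0.3272] F [-0.98 -0.14  0.86] j [ 0.07  0.21 -0.71  1.44  0.14  1.54 -2.21] shift cm [-10.31   2.73  54.81] zang -90.01
```

Request:
send_rows:
  increments: [-0.68,0,2.28,0,255,-0.68,0,2.28,0,255,-0.68,0,2.28,0,255,-0.68,0,2.28,0,255,-0.68,0,2.28,0,255,-0.68,0,2.28,0,255,-0.68,0,2.28,0,255,-0.68,0,2.28,0,255,-0.68,0,2.28,0,255,-0.68,0,2.28,0,255,-0.68,0,2.28,0,255,-0.68,0,2.28,0,255]

```text
time: 9.47
eef_pos: [0.5788, -0.0285, 0.3263]
tcp_rot: [0.0, 0.0, -0.707, 0.707]
contact_force: [0.5, 0.2, -0.8]
width: 0.006
```

Request:
send_rows:
  increments: [-0.68,0,2.28,0,255,-0.68,0,2.28,0,255,-0.68,0,2.28,0,255,-0.68,0,2.28,0,255,-0.68,0,2.28,0,255,-0.68,0,2.28,0,255,-0.68,0,2.28,0,255,-0.68,0,2.28,0,255,-0.68,0,2.28,0,255,-0.68,0,2.28,0,255,-0.68,0,2.28,0,255,-0.68,0,2.28,0,255]

```text
time: 10.47
eef_pos: [0.6601, -0.3022, 0.3258]
tcp_rot: [0.001, 0.0, -0.707, 0.707]
contact_force: [1.1, 0.5, 0.8]
width: 0.005
```

Request:
send_rows:
  increments: [0,0,0,0,255,0,0,0,0,255,0,0,0,0,255]

```text
time: 10.72
eef_pos: [0.6601, -0.3001, 0.3259]
tcp_rot: [-0.0, -0.0, 0.707, -0.707]
contact_force: [-0.7, 0.7, 0.3]
width: 0.007
```

```bash
python3 -c "
from h import *
go([.60,-.3017,.30])
s,R=tool(); c=vision.camera('wrist'); pickle.dump((c,s,R),open('w2.pkl','wb'))
cv2.imwrite('pics/w2.png',c['image'])
cv2.imwrite('pics/sc3.png',vision.camera('scene')['image'])
print(wproj(c,s,R,[[.60,-.3017,.053],[.571,-.1555,.053]]))"
```

```text
t 10.7167 pos [ 0.6601 -0.3001  0.3259] F [-0.66  0.71  0.29] j [ 0.57  0.58 -0.38  0.92  0.21  1.67 -1.31] shift cm [6.   2.59 0.16] zang -89.98
[[281.49740808 218.3400283 ]
 [166.3895153  240.0854829 ]]
```

View pics/w2.png

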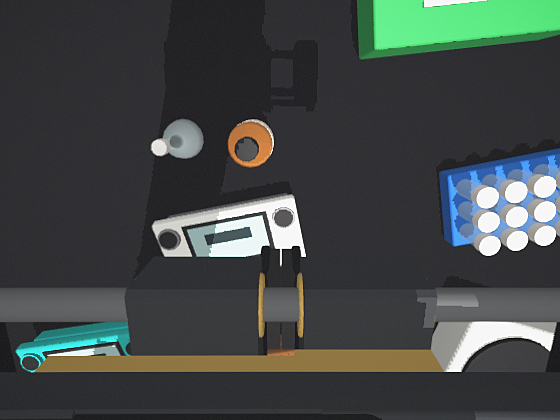

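View pics/sc3.png

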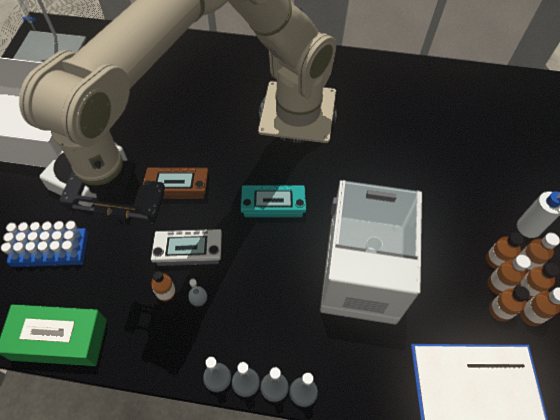

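```bash
python3 -c "
from h import *
c,s,R=pickle.load(open('w2.pkl','rb'))
print(watz(c,s,R,283.3,217.8,.053),watz(c,s,R,169,239.8,.053))
cv2.imwrite('pics/w2c.png',cv2.resize(c['image'][180:260,140:310],None,fx=4.5,fy=4.5,interpolation=cv2.INTER_CUBIC))
im=cv2.imread('pics/sc3.png');cv2.imwrite('pics/sc3c.png',cv2.resize(im[170:330,310:440],None,fx=3.6,fy=3.6,interpolation=cv2.INTER_CUBIC))
"
```

```text
[ 0.60070739 -0.30394963  0.053     ] [ 0.57138696 -0.15884545  0.053     ]
```

View pics/w2c.png

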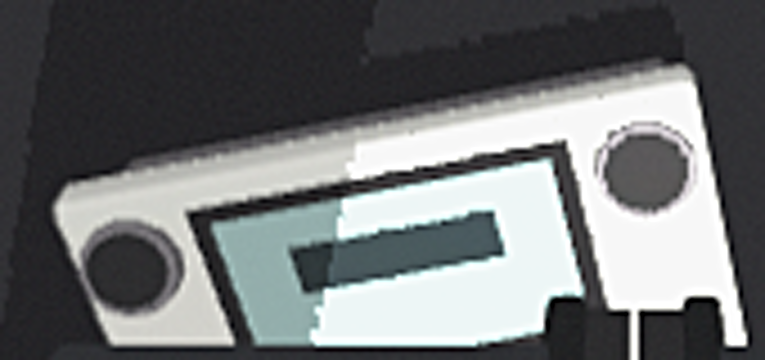

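View pics/sc3c.png

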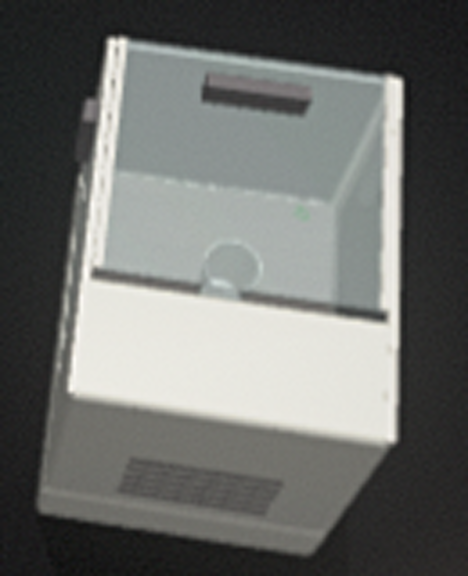

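Request:
send_rows:
  increments: [2,0,0.1,0,255,2,0,0.1,0,255,2,0,0.1,0,255,0,2,0,0,255,0,2,0,0,255,0,2,0,0,255,0,2,0,0,255,0,2,0,0,255,0,2,0,0,255,0,2,0,0,255,0,2,0,0,255,0,2,0,0,255]

```text
time: 11.82
eef_pos: [0.5999, -0.3026, 0.1462]
tcp_rot: [-0.001, 0.0, -0.707, 0.707]
contact_force: [0.1, 0.2, -0.2]
width: 0.004
```

Request:
send_rows:
  increments: [0,0,0,0,255,0,0,0,0,255,0,0,0,0,255]

```text
time: 12.07
eef_pos: [0.6005, -0.3033, 0.1483]
tcp_rot: [-0.001, -0.0, -0.707, 0.707]
contact_force: [0.5, 0.0, 0.8]
width: 0.005
```

```bash
python3 -c "
from h import *
go([.6003,-.303,.083])
c=vision.camera('side'); cv2.imwrite('pics/sd5.png',cv2.resize(c['image'][200:380,200:400],None,fx=3,fy=3))
c=vision.camera('scene'); cv2.imwrite('pics/sc5.png',cv2.resize(c['image'][180:320,90:270],None,fx=4,fy=4))"
```

```text
t 12.0667 pos [ 0.6005 -0.3033  0.1483] F [0.53 0.03 0.79] j [ 0.68  0.51 -0.39  1.4   0.2   1.27 -1.3 ] shift cm [ 0.03  6.53 -0.04] zang -89.97
```

View pics/sd5.png

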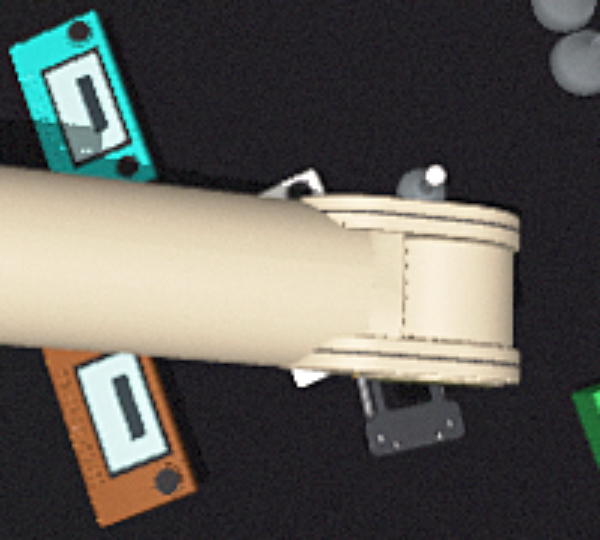

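View pics/sc5.png

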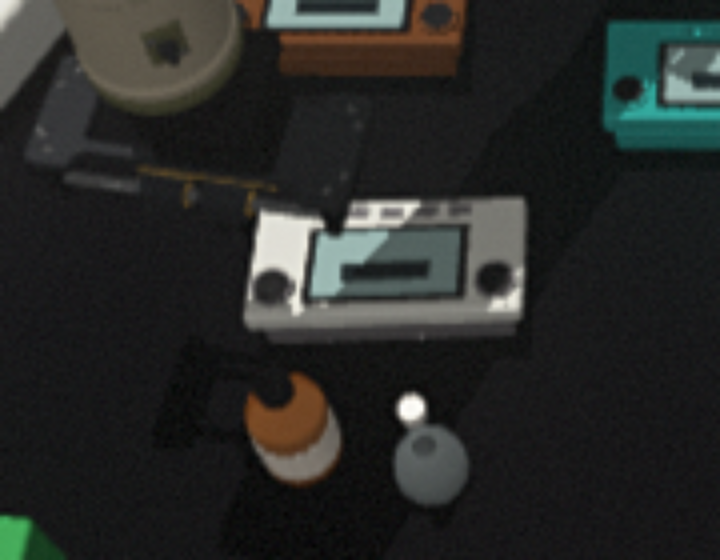

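Request:
send_rows:
  increments: [0,2,0,0,255,0,2,0,0,255,0,1.5,0,0,255,0,1,0,0,255,0,0,0,0,255,0,0,0,0,255,0,0,0,0,255]

```text
time: 12.75
eef_pos: [0.6006, -0.3038, 0.0832]
tcp_rot: [-0.001, -0.001, -0.707, 0.707]
contact_force: [0.1, -0.5, -0.3]
width: 0.005
```

```bash
python3 -c "
from h import *
go([.6003,-.303,.083])
c=vision.camera('scene'); cv2.imwrite('pics/sc6.png',cv2.resize(c['image'][180:320,90:270],None,fx=4,fy=4))
print((proj(c,[[.6003,-.303,.083],[.6003,-.303,.053]])-[90,180])*4)"
```

```text
t 12.75 pos [ 0.6006 -0.3038  0.0832] F [ 0.06 -0.5  -0.34] j [ 0.68  0.57 -0.38  1.46  0.22  1.15 -1.31] shift cm [ 0.03  0.02 -0.08] zang -90.01
[[259.65354487 264.70892126]
 [268.62993852 284.85263839]]
```

View pics/sc6.png

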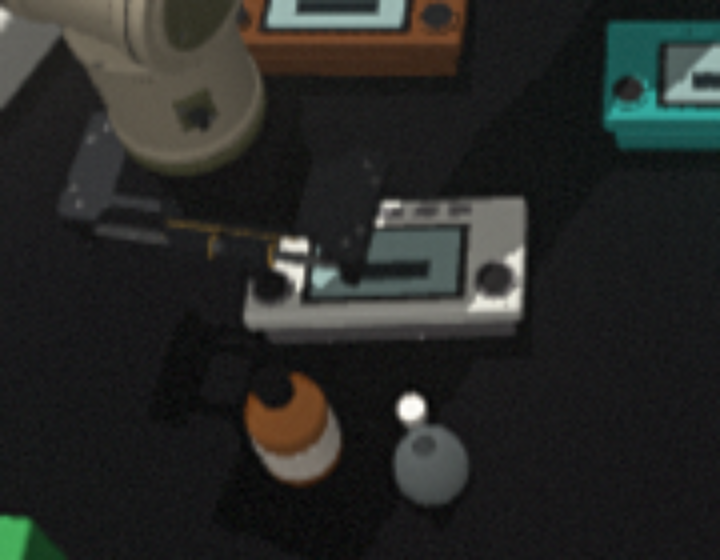

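Request:
send_rows:
  increments: [0,0,0,0,255,0,0,0,0,255,0,0,0,0,255,0,0,0,0,255,0,0,0,0,255,0,0,0,0,255,0,0,0,0,255,0,0,0,0,255,0,0,0,0,255,0,0,0,0,255,0,0,0,0,255,0,0,0,0,255]

```text
time: 13.8
eef_pos: [0.5998, -0.3036, 0.0816]
tcp_rot: [0.0, -0.0, -0.707, 0.707]
contact_force: [-0.5, 0.1, -0.0]
width: 0.005
```

Request:
send_rows:
  increments: [0,0,0,0,255,0,0,0,0,255,0,0,0,0,255,0,0,0,0,255,0,0,0,0,255,0,0,0,0,255,0,0,0,0,255,0,0,0,0,255,0,0,0,0,255,0,0,0,0,255,0,0,0,0,255,0,0,0,0,255]

```text
time: 14.8
eef_pos: [0.5998, -0.3035, 0.0816]
tcp_rot: [-0.0, -0.0, -0.707, 0.707]
contact_force: [0.6, 0.5, -0.2]
width: 0.004
```

Request:
send_rows:
  increments: [0,0,0,0,255,0,0,0,0,255,0,0,0,0,255,0,0,0,0,255,0,0,0,0,255,0,0,0,0,255,0,0,0,0,255,0,0,0,0,255,0,0,0,0,255,0,0,0,0,255,0,0,0,0,255,0,0,0,0,255]

```text
time: 15.8
eef_pos: [0.5998, -0.3035, 0.0816]
tcp_rot: [-0.0, -0.0, -0.707, 0.707]
contact_force: [0.6, -0.6, 0.3]
width: 0.005
```

Request:
send_rows:
  increments: [0,0,0,0,255,0,0,0,0,255,0,0,0,0,255,0,0,0,0,255,0,0,0,0,255,0,0,0,0,255,0,0,0,0,255,0,0,0,0,255,0,0,0,0,255,0,0,0,0,255,0,0,0,0,255,0,0,0,0,255]

```text
time: 16.8
eef_pos: [0.5998, -0.3035, 0.0816]
tcp_rot: [-0.0, -0.0, -0.707, 0.707]
contact_force: [0.0, -0.3, 0.1]
width: 0.002
```

```bash
python3 -c "
from h import *
go([.6003,-.303,.083])
c=vision.camera('scene'); cv2.imwrite('pics/sc7.png',cv2.resize(c['image'][180:320,90:270],None,fx=4,fy=4))"
```

```text
t 16.8 pos [ 0.5998 -0.3035  0.0816] F [ 0.02 -0.3   0.09] j [ 0.67  0.57 -0.38  1.46  0.22  1.15 -1.31] shift cm [-0.05 -0.14 -0.05] zang -90.0
```

View pics/sc7.png

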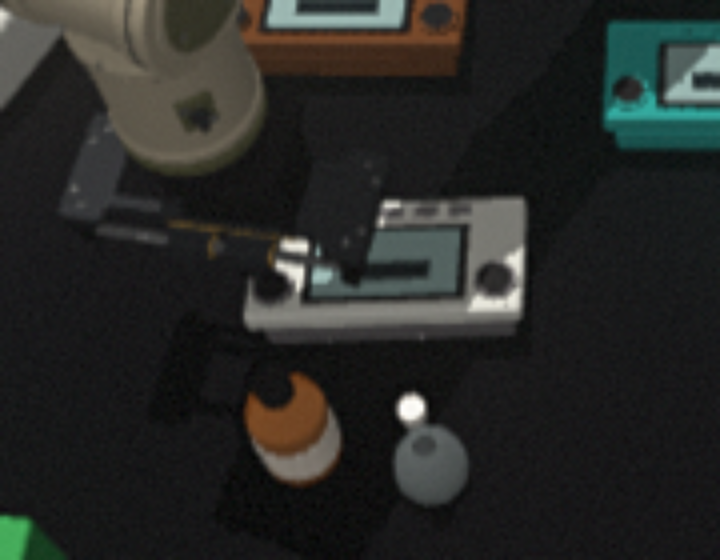

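Request:
send_rows:
  increments: [0,-1.5,0,0,255,0,-2.5,0,0,255,0,-2.5,0,0,255,0,-2.5,0,0,255,0,-2.5,0,0,255,0,-2.5,0,0,255,0,-2.5,0,0,255,0,-2.5,0,0,255,0,-2.5,0,0,255,0,-2.5,0,0,255,0,-1,0,0,255,0,0,0,0,255]

```text
time: 17.85
eef_pos: [0.6006, -0.3036, 0.3343]
tcp_rot: [-0.001, -0.001, -0.706, 0.708]
contact_force: [0.1, -0.0, 0.6]
width: 0.004
```

Request:
send_rows:
  increments: [-2,0,0,0,255,-2,0,0,0,255,-2,0,0,0,255,0,0,0,0,255,0,0,0,0,255,0,0,0,0,255,0,0,0,0,255,0,0,0,0,255,0,0,0,0,255]

```text
time: 18.6
eef_pos: [0.6593, -0.3039, 0.3321]
tcp_rot: [0.0, -0.0, -0.707, 0.707]
contact_force: [-0.1, 0.0, -0.4]
width: 0.005
```

```bash
python3 -c "
from h import *
go([.6003,-.303,.083])
c=vision.camera('scene'); cv2.imwrite('pics/sc8.png',c['image'])
c=vision.camera('wrist'); cv2.imwrite('pics/w8.png',c['image'])"
```

```text
t 18.6 pos [ 0.6593 -0.3039  0.3321] F [-0.13  0.   -0.37] j [ 0.57  0.58 -0.39  0.91  0.21  1.68 -1.3 ] shift cm [ 5.91 24.91 -0.1 ] zang -90.04
```

View pics/sc8.png

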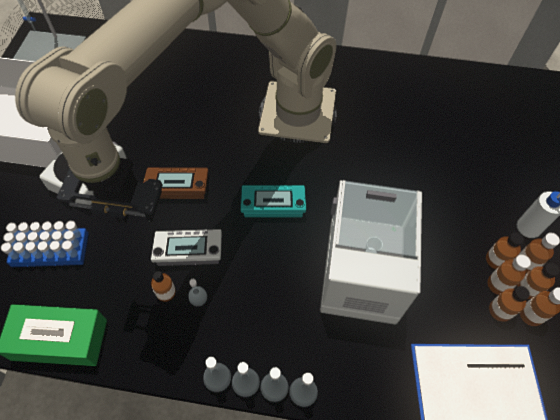

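View pics/w8.png

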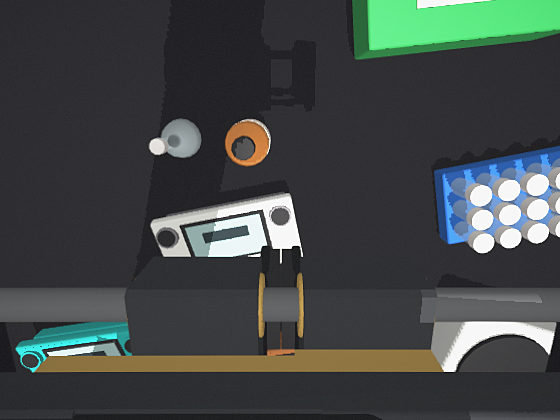

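The cover is shut (bar at about (379,196)). The bottle and flask are where they stood, and the hand is 28 cm from the sensor, so I'm handing in.

```bash
python3 -c "
from station import finish_job
print(finish_job())"
```

```text
the job is handed in; nothing more can be done
None
```

I carried out both steps in the order asked and handed the job in at about 18.7 s. No verdict is reported, and the terminal's display showed no change I could read, so the tare itself is unconfirmed.

- **Cover:** I pushed the bar about 95 mm with closed fingers until it met the hard stop. That was about 1 mm from where I had calculated it would be. The force was 1–2 N while sliding. It rose to about 25 N along the push (29 N in total) as I pressed on to confirm the stop, which is firmer than "gently" called for but under the 40 N limit. Later pictures show the cover shut.
- **Right-hand sensor:** I held the closed fingertips about 29 mm above the white terminal's right-hand sensor for 4 s, with no contact force. My position estimates from the three cameras agreed to within about 4 mm, and the fingertips were within about 2 mm of their average.
- **Left-hand sensor and retreat:** I only crossed the terminal at heights above 30 cm, so the fingertips never came near the left-hand sensor. Afterwards I drew the hand back to about 28 cm from the right-hand sensor.
- **Loose items:** The last pictures show the bottle, flask and beaker where they stood.

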